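# Kickstand down, then hold the bike frame upright

### The arm

A 6-joint arm with a two-finger parallel gripper is mounted at the origin on the work surface. World frame = base frame: x ahead of the robot, y to its left, z up, the work surface at z = 0. Lengths are in mm, angles in rad, forces in N, time in s.
With the tool pointing down it reaches from about 325 to 750 mm from the base axis. Payload 7.6 kg.
Tool frame: the origin (TCP) lies midway between the tips of the shut fingers; the grasp point (between the pads) lies 19 mm behind it; z points along the fingers, y is the direction in which the jaws open and shut (so a half turn about z gives the same grasp; the last joint's range is limited). The gripper opens to 85 mm and grips with 20 to 120 N. Pads are 22 mm wide; open, the fingers measure 114 mm over their backs; the gripper's body (76 mm by 85 mm) begins 54 mm behind the grasp point. The pads swing forward as they close: fully open they stand 13 mm farther back than shut.
Start: joints at [-1.281, 0.052, 1.401, -0, 1.689, -0.07], TCP at [184.871, -491.394, 231.323] pointing down, gripper open.
Joint ranges: [-2.9, 2.9], [-0.91, 2.17], [0.12, 2.37], [-1.06, 4.2], [0.26, 2.73], [-2.93, 2.93]. Speed limits (rad/s): [2.57, 2.57, 3.01, 3.14, 3.14, 3.14].

### API

Orientations are given as [roll, pitch, yaw] about the fixed x, y, z axes, in that order (R = Rz(yaw) Ry(pitch) Rx(roll)).
In Python, from bench import monitor, camera, robot gives the robot as it stands.
- The arm moves only by the tool play_rows, never from a script. Its argument "deltas" is a list of rows, each an object with "fingers": the opening in per cent of the stroke, from 0 (shut) to 100 (fully open); "slide": the shift along the tool's x, y, z in cm, a list of three; "rotation": the turn, a rotation vector about the tool's x, y, z in degrees, a list of three. In form: [{"fingers": fingers, "slide": [dx, dy, dz], "rotation": [ax, ay, az]}, ...]. A call has 1 to 20 rows; each row shifts and turns the commanded pose from where the row before left it, along the tool's axes as they then stand; what a row does not reach is not made up. A row lasts 1/12 s, in which the tool goes at most 41.7 mm and 7.16 degrees, less where a joint would pass 70% of its speed; a pose out of reach is approached as far as the arm can. A call with a gripper value outside its range is refused whole. The fingers move at their own pace and stop on an object; "force" is the grip in N (left out, the last holds). Time passes only in rows, so rows that do not move let the fingers close. It gives the time, the measured TCP pose, the force and the opening at its end, in the units of the state.
- monitor.get_state(): the state, without advancing time (a new reading comes with each control period).
- camera(name): name is "scene" or "top" or "wrist"; returns a dict with "pixels" (480x640x3 uint8, red, green, blue), "vertical_fov" (degrees; the focal length in pixels is half the picture's height over the tangent of half this angle, whatever the lens; pixels are square), "cx", "cy" (the principal point, pixels), "dist_coeffs" ([k1, k2, p1, p2, k3] as OpenCV has them; the pictures are not rectified), "xyz" and "rotation" of the camera in the world; the wrist camera has in their place "T_tool_cam" (4x4, takes a point from camera to tool coordinates, whose origin is the TCP and whose axes are the flange's). Camera axes: x right, y up, looking along -z (the intrinsics and any distortion apply to the point x, -y, -z); pixel columns grow to the right and rows downward; lengths in mm; the calibration is good to about 2 mm. A picture is of the moment at which its call begins: read the wrist's pose just before it. There is no depth.
- robot.finish_job(): hands the job in, once; it reports no verdict.
The state is a dict: "t": time; "qpos": joint angles; "joint_vel": joint speeds; "tau": joint torques, N m; "ee_pos": TCP position; "tcp_rot": TCP orientation; "ft_force": force on the tool from outside, world axes, zero at the start; "wrist_torque": the same for the moment, N m; "grip_width": finger opening in mm.
Only numpy, scipy, OpenCV 4.12 (cv2) and the standard library are available. Lean on these libraries where they do the work, as an engineer would, in place of code of your own. Each camera call takes 0.05 s, during which the arm holds its last target. There are 200 camera calls.

### The job

In the school workshop, the rear end of a toddler's bike leans against a post on its wheel stand. While it still leans there, flip the kickstand down over its spring's centre until it snaps fully down; then take the frame by its top tube, bring it upright without letting it tip past upright onto the kickstand, and hold it there: finish while still holding the frame upright and still. Leave the wood block, the screwdriver and the glue bottle alone.

Things in the scene. Friction and masses are not known exactly. Their poses are not given: they have to be found in the camera images.
- stand: Fixed plywood wheel stand, board 240 (x) x 340 (y) x 12 mm; origin on the bench straight below the middle of the tyre. Its y axis runs along the bike (+y = rear), its -x side (towards the robot) is the kickstand side, on its +x side stands the leaning post (30 x 34 mm, top 165 mm above the bench, centred at x 83, y -100 mm). Yaw varies by 0.45 rad either way.
- bike: Red frame stub, 140 x 28 mm wheel, steel drum on the hub's +x side; 1.2 to 1.9 kg. Tips only sideways, about its own y axis through its origin (20 mm above the stand's origin). Axes parallel to the stand's when upright. Starts leaning 0.30 rad to +x on the post; let go when upright it falls back there, pulling about 1 N at the top tube.
- top_tube (a point): Where to take the frame: on the axis of the red top tube, a level 26 mm round bar along the bike's y axis, clear from 40 mm behind (+y) to 85 mm before (-y) this point, 29 mm black collars on its ends. In the bike's frame at x 0, y -70, z 240 mm, so 260 mm above the bench when upright. The seat tube (28 mm) joins from below, 30 mm in front of this point.
- kickstand (a joint): Kickstand angle, rad: 0 stowed (leg points to the rear, +y, 15 degrees above level), 1.92 fully down on its stop (5 degrees past straight down). A spring holds it at either end; with the leg's weight the balance point is at about 0.75. Pressing down near the foot takes 3 to 4 N at first, less towards the centre; past it the leg snaps down by itself.
- kickstand_pivot (a point): The kickstand's pivot on the frame, in the bike's frame at x -52, y -10, z 110 mm. The leg swings about the bike's x axis.
- kickstand_foot (a point): Middle of the orange foot (18 mm thick) at the end of the aluminium kickstand leg (12 mm round), 98 mm from the pivot as seen from the side; the leg splays outwards: the foot is 28 mm farther to the bike's -x than the pivot point, about 65 mm clear of the wheel's side. The space above the leg is free.
- wood_block: Bystander: pale wooden block 50 x 90 x 60 mm high; origin at the centre of its underside. Leave it alone.
- screwdriver: Bystander: screwdriver with a blue handle lying on the bench. Leave it alone.
- glue: Bystander: white bottle with an orange cap, 48 mm across, 120 mm high; origin at the centre of its underside. Leave it alone.

How it is judged:
By the outcome, as a careful person would: the job done as asked, in the order asked, and still so for the second after the job is handed in, while the arm keeps its last pose, push and grip.
It also fails if it takes over 48 s, if anything falls off the work surface, if the arm or the gripper's body presses on something with over 40 N, if the wrist force passes 120 N, or if a joint passes its speed limit or range.

## Working session

There is one attempt and no reset: what is moved stays moved. The work goes in short steps, Python scripts to look and compute and a tool call to move; the robot and the scene stay as the last step left them, time stands still between calls to the robot, and variables do not carry over. Pictures are saved under pics/ and viewed, about 8 in all and at most 12, crops included, and the job is handed in when it is done.

Besides the shell and the picture viewer there is one more tool, called as name([rows], argument=value, ...), one row to a line, values as JSON. play_rows: Moves the arm, as the interface text tells. Its arguments: {"type":"object","properties":{"deltas":{"type":"array"},"force":{"type":"number"}},"required":["deltas"]}

```bash
mkdir -p pics; ls
cat > h.py <<'E'
import numpy as np, cv2
from scipy.spatial.transform import Rotation as Ro
from bench import monitor, camera, robot
def K(c):
    f=240/np.tan(np.radians(c["vertical_fov"]/2)); return np.array([[f,0,c["cx"]],[0,f,c["cy"]],[0,0,1.]])
def pose(c,s=None):
    if "T_tool_cam" in c:
        T=np.array(c["T_tool_cam"]); R=Ro.from_euler("xyz",s["tcp_rot"]).as_matrix()
        return R@T[:3,3]+np.array(s["ee_pos"]), R@T[:3,:3]
    r=np.array(c["rotation"],float)
    return np.array(c["xyz"],float),(r if r.shape==(3,3) else Ro.from_euler("xyz",r).as_matrix())
def ray(c,uv,s=None):
    p=cv2.undistortPoints(np.array(uv,float).reshape(-1,1,2),K(c),np.array(c["dist_coeffs"],float))[:,0]
    o,R=pose(c,s); d=np.c_[p[:,0],-p[:,1],-np.ones(len(p))]@R.T
    return o,d/np.linalg.norm(d,axis=1,keepdims=True)
def onz(c,uv,z,s=None):
    o,d=ray(c,uv,s); return o+d*((z-o[2])/d[:,2])[:,None]
def proj(c,P,s=None):
    o,R=pose(c,s); q=(np.array(P,float).reshape(-1,3)-o)@R; q=q*[1,-1,-1]
    return cv2.projectPoints(q,np.zeros(3),np.zeros(3),K(c),np.array(c["dist_coeffs"],float))[0][:,0]
def tri(rays):
    A=0;b=0
    for o,d in rays:
        M=np.eye(3)-np.outer(d,d);A=A+M;b=b+M@o
    return np.linalg.solve(A,b)
E
python3 - <<'E'
from h import *
s=monitor.get_state(); print(s)
for n in("scene","top","wrist"):
    c=camera(n); cv2.imwrite(f"pics/{n}0.png",c["pixels"][:,:,::-1]); print(n,{k:v for k,v in c.items() if k!="pixels"})
E
```

```text
pics
{'t': 0.0, 'qpos': array([-1.28127663e+00,  5.28457354e-02,  1.40171066e+00, -1.55025897e-05,
        1.68857266e+00, -7.03938316e-02]), 'joint_vel': array([-0.00011797,  0.0010206 ,  0.00061015,  0.00088131,  0.00028395,
       -0.00352322]), 'tau': array([-5.89753057e-06, -3.81661713e+01, -3.60184622e+01, -1.04439059e-04,
        6.12738077e-03,  1.35453121e-05]), 'ee_pos': array([ 184.7903593 , -491.09584164,  230.47482261]), 'tcp_rot': array([-3.14005897e+00, -9.27040042e-05,  3.59911644e-01]), 'ft_force': array([0.24525052, 0.10971609, 0.73770075]), 'wrist_torque': array([-0.02418716, -0.02379879,  0.01555138]), 'grip_width': 85.5869613823987}
scene {'vertical_fov': 50.20707421610968, 'cx': 309.80154297695276, 'cy': 234.74965368237923, 'dist_coeffs': array([-0.12626563,  0.        ,  0.        ,  0.        ,  0.        ]), 'xyz': array([1338.01584148,  -70.63056502, 1163.83109952]), 'rotation': array([ 0.69869782, -0.00982498,  1.5182274 ])}
top {'vertical_fov': 57.71357387379374, 'cx': 319.69507940881067, 'cy': 240.79415545606693, 'dist_coeffs': array([-0.04957487,  0.        ,  0.        ,  0.        ,  0.        ]), 'xyz': array([ 480.88832733,  -11.01690489, 1149.1365589 ]), 'rotation': array([ 0.03798883,  0.01246778, -1.5949322 ])}
wrist {'vertical_fov': 68.58855742857023, 'cx': 319.5189270168112, 'cy': 242.74948774652353, 'dist_coeffs': array([-0.06211709,  0.        ,  0.        ,  0.        ,  0.        ]), 'T_tool_cam': array([[-4.32360116e-04,  9.51302039e-01,  3.08260025e-01,
         8.02779991e+01],
       [ 9.99999659e-01,  6.28180033e-04, -5.36005205e-04,
         3.40547847e-02],
       [-7.03545637e-04,  3.08259688e-01, -9.51301987e-01,
        -1.42768738e+02],
       [ 0.00000000e+00,  0.00000000e+00,  0.00000000e+00,
         1.00000000e+00]])}
```

View pics/scene0.png

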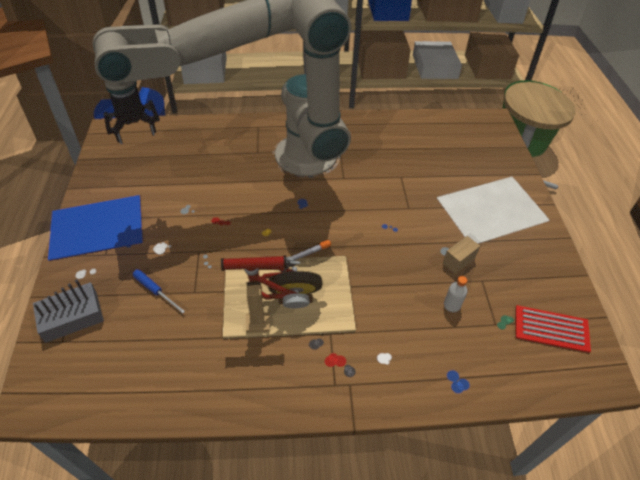

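View pics/top0.png

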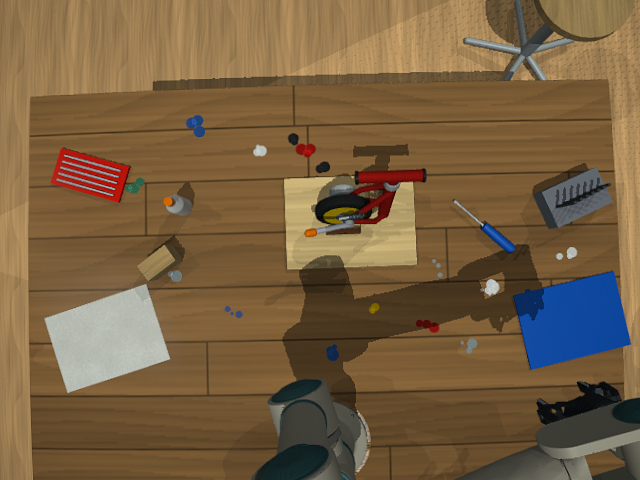

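The top view shows the board at about cols 284–417, rows 177–269, the orange foot at (311,233), and the top tube at (358–426,176). The bike is leaning away from the robot, and the board's yaw is small. Next I'll measure these by mask.

```bash
cat > m.py <<'E'
from h import *
def blobs(c,lo,hi,roi):
    h=cv2.cvtColor(c["pixels"],cv2.COLOR_RGB2HSV); m=cv2.inRange(h,lo,hi); z=np.zeros_like(m); x0,x1,y0,y1=roi; z[y0:y1,x0:x1]=m[y0:y1,x0:x1]; return z
def big(m):
    n,l,st,ce=cv2.connectedComponentsWithStats(m); i=1+np.argmax(st[1:,4]); return (l==i).astype(np.uint8)*255,st[i],ce[i]
E
python3 - <<'E'
from m import *
t=camera("top"); s=camera("scene")
# board
h=cv2.cvtColor(t["pixels"],cv2.COLOR_RGB2HSV); print("board hsv",h[255,300],h[190,300],h[255,405],"bench",h[290,450],h[300,260])
hs=cv2.cvtColor(s["pixels"],cv2.COLOR_RGB2HSV); print(hs[320,240],hs[270,340])
for c,roi,n in((t,(295,330,220,245),"t"),(s,(310,340,230,260),"s")):
    m,st,ce=big(blobs(c,(5,170,150),(18,255,255),roi)); print(n,"orange",st,ce); 
for c,roi,n in((t,(340,440,160,190),"t"),(s,(210,300,245,280),"s")):
    m,st,ce=big(blobs(c,(0,150,60),(6,255,255),roi)|blobs(c,(174,150,60),(180,255,255),roi)); print(n,"red",st,ce,cv2.minAreaRect(cv2.findNonZero(m)))
m=blobs(t,(15,60,150),(25,140,255),(265,440,160,290)); m,st,ce=big(m); print(st,ce)
r=cv2.minAreaRect(cv2.findNonZero(m)); print(r)
b=cv2.boxPoints(r); print(onz(t,b,12).round(1))
im=np.vstack([cv2.resize(t["pixels"][150:285,265:440],None,fx=4,fy=4,interpolation=2)[:540,:700]]); cv2.imwrite("pics/t1.png",im[:,:,::-1])
im=cv2.resize(s["pixels"][230:350,200:370],None,fx=4.5,fy=4.5,interpolation=2); cv2.imwrite("pics/s1.png",im[:,:,::-1])
E
```

```text
board hsv [ 21 103 179] [ 21 101 197] [ 21 101 186] bench [ 15 142  70] [ 16 144 129]
[ 20 101 189] [ 19  99 194]
t orange [304 229  13   8  77] [310.15584416 232.62337662]
s orange [320 240  11   7  46] [325.10869565 243.        ]
t red [357 170  66  20 890] [387.65393258 177.64494382] ((389.49737548828125, 179.41941833496094), (18.409778594970703, 65.57878875732422), 88.15238952636719)
s red [223 256  61  15 637] [254.92150706 262.6122449 ] ((253.05548095703125, 262.1683349609375), (60.275360107421875, 13.902709007263184), 1.7357046604156494)
[ 284  177  133   92 7151] [348.29520347 229.72213676]
((349.9345397949219, 221.1338653564453), (90.66349029541016, 129.74468994140625), 87.99044799804688)
[[ 692.    93.4   12. ]
 [ 695.3 -248.    12. ]
 [ 457.3 -248.4   12. ]
 [ 453.7   90.    12. ]]
```

View pics/t1.png

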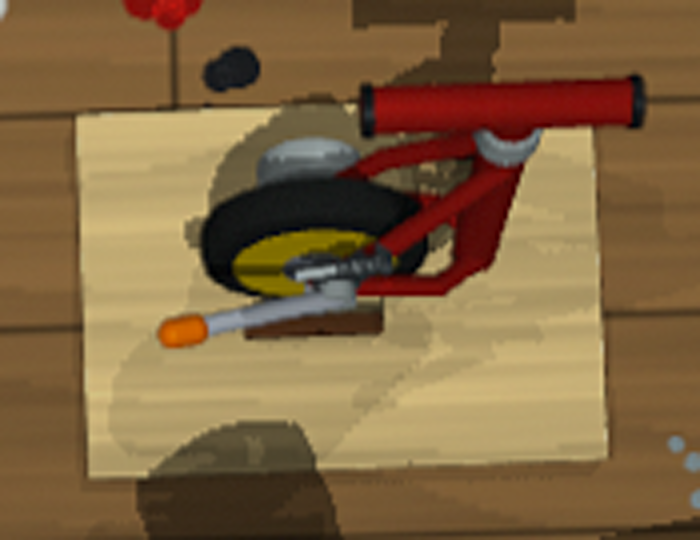

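View pics/s1.png

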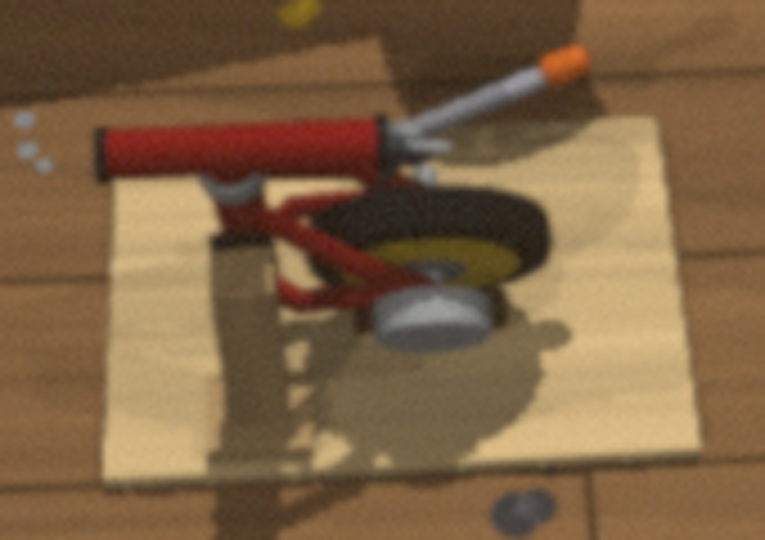

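The two crops agree. The foot is free-standing with clear space above it, and the tube, with its black collars, leans on the post. I'll triangulate both and fit the stand pose from the given geometry.

```bash
cat > loc.py <<'E'
from m import *
t=camera("top"); s=camera("scene")
def cen(m): return big(m)[2]
of=[ray(c,cen(blobs(c,(5,150,120),(19,255,255),roi))) for c,roi in((t,(295,330,220,245)),(s,(310,340,230,260)))]
foot=tri([(o,d[0]) for o,d in of]); print("foot",foot)
def red(c,roi): return big(cv2.morphologyEx(blobs(c,(0,150,60),(6,255,255),roi)|blobs(c,(174,150,60),(180,255,255),roi),cv2.MORPH_OPEN,np.ones((5,5))))
ends=[]
for c,roi in((t,(340,440,165,184)),(s,(210,300,254,271))):
    m,st,ce=red(c,roi); p=cv2.findNonZero(m)[:,0].astype(float); u=p[:,0]; e=[]
    for q in(u.min(),u.max()):
        k=p[abs(u-q-(3 if q==u.min() else -3))<3]; e.append([q+(-.5 if q==u.min() else .5),k[:,1].mean()])
    if c is s: e=e  # scene: left = -y
    else: e=e[::-1] # top: right = -y
    ends.append(ray(c,e)); print(e)
P=[tri([(o,d[i]) for o,d in ends]) for i in(0,1)]; print("tube ends front,rear",P,np.linalg.norm(P[1]-P[0]))
# board corners by edge lines (top)
m=big(blobs(t,(15,60,150),(25,140,255),(265,440,160,290)))[0]
def line(pts): return cv2.fitLine(np.array(pts,np.float32),cv2.DIST_HUBER,0,.01,.01).ravel()
L=[];B=[];R=[]
for y in range(185,262):
    w=np.where(m[y])[0]; L.append((w.min()-.5,y)); 
    if y>195: R.append((w.max()+.5,y))
for x in list(range(292,298))+list(range(352,412)):
    w=np.where(m[:,x])[0]; B.append((x,w.max()+.5))
for n,q in zip("LBR",(L,B,R)):
    W=onz(t,q,12)[:,:2]; l=line(W); print(n,l, "yaw", np.arctan2(l[1],l[0]))
E
python3 loc.py
python3 - <<'E'
import numpy as np
c,s=np.cos(.3),np.sin(.3)
for n,p in dict(foot=(-80,84.7,135.4),tube=(0,-92.5,240),tp=(0,-70,240)).items(): print(n,p[0]*c+p[2]*s,p[1],-p[0]*s+p[2]*c+20)
E
```

```text
foot [537.21621306  20.53202971 174.11680229]
[[np.float64(422.5), np.float64(175.0)], [np.float64(357.5), np.float64(177.0)]]
[[np.float64(222.5), np.float64(263.0)], [np.float64(283.5), np.float64(262.0)]]
tube ends front,rear [array([ 646.69575512, -218.72915086,  251.32623495]), array([646.50419337, -83.38067934, 247.23057177])] 135.41056049863363
L [9.9985385e-01 1.7096397e-02 5.7308270e+02 9.1680382e+01] yaw 0.01709723
B [ 1.23461485e-02 -9.99923766e-01  4.56103668e+02 -1.36218155e+02] yaw -1.5584499
R [ 9.99917328e-01  1.28584625e-02  5.69433167e+02 -2.47159592e+02] yaw 0.012858817
foot -36.4134831481031 84.7 172.99417716051423
tube 70.9248495987215 -92.5 249.28075739014542
tp 70.9248495987215 -70 249.28075739014542
```

Foot and tube agree with the given geometry: stand origin about (575,-62), yaw about 0.013. The foot is predicted at z 173 and measured at 174; the tube is predicted at z 249.3 and measured at 249.3. Now I'll shut the fingers, turn and move above the foot.

play_rows([
  {"fingers":0,"slide":[0,0,-0.2],"rotation":[0,0,-5.84]},
  {"fingers":0,"slide":[0,0,-0.2],"rotation":[0,0,-5.84]},
  {"fingers":0,"slide":[0,0,-0.2],"rotation":[0,0,-5.84]},
  {"fingers":0,"slide":[0,0,-0.2],"rotation":[0,0,-5.84]},
  {"fingers":0,"slide":[0,0,-0.2],"rotation":[0,0,-5.84]},
  {"fingers":0,"slide":[0,0,-0.2],"rotation":[0,0,-5.84]},
  {"fingers":0,"slide":[0,0,-0.2],"rotation":[0,0,-5.84]},
  {"fingers":0,"slide":[0,0,-0.2],"rotation":[0,0,-5.84]},
  {"fingers":0,"slide":[0,0,-0.2],"rotation":[0,0,-5.84]},
  {"fingers":0,"slide":[0,0,-0.2],"rotation":[0,0,-5.84]},
  {"fingers":0,"slide":[0,0,0],"rotation":[0,0,-5.84]},
  {"fingers":0,"slide":[0,0,0],"rotation":[0,0,-5.84]},
  {"fingers":0,"slide":[0,0,0],"rotation":[0,0,0]},
  {"fingers":0,"slide":[0,0,0],"rotation":[0,0,0]},
], force=60)

```text
t: 1.52
ee_pos: [184.9, -491.4, 251.2]
tcp_rot: [-3.142, -0.0, 1.58]
ft_force: [0.1, -0.0, -0.4]
grip_width: 0.2
```

play_rows([
  {"fingers":0,"slide":[2.7,1.8,0],"rotation":[0,0,0]},
  {"fingers":0,"slide":[2.7,1.8,0],"rotation":[0,0,0]},
  {"fingers":0,"slide":[2.7,1.8,0],"rotation":[0,0,0]},
  {"fingers":0,"slide":[2.7,1.8,0],"rotation":[0,0,0]},
  {"fingers":0,"slide":[2.7,1.8,0],"rotation":[0,0,0]},
  {"fingers":0,"slide":[2.7,1.8,0],"rotation":[0,0,0]},
  {"fingers":0,"slide":[2.7,1.8,0],"rotation":[0,0,0]},
  {"fingers":0,"slide":[2.7,1.8,0],"rotation":[0,0,0]},
  {"fingers":0,"slide":[2.7,1.8,0],"rotation":[0,0,0]},
  {"fingers":0,"slide":[2.7,1.8,0],"rotation":[0,0,0]},
  {"fingers":0,"slide":[2.7,1.8,0],"rotation":[0,0,0]},
  {"fingers":0,"slide":[2.7,1.8,0],"rotation":[0,0,0]},
  {"fingers":0,"slide":[2.7,1.8,0],"rotation":[0,0,0]},
  {"fingers":0,"slide":[2.7,1.8,0],"rotation":[0,0,0]},
  {"fingers":0,"slide":[2.7,1.8,0],"rotation":[0,0,0]},
  {"fingers":0,"slide":[2.7,1.8,0],"rotation":[0,0,0]},
  {"fingers":0,"slide":[2.7,1.8,0],"rotation":[0,0,0]},
  {"fingers":0,"slide":[2.7,1.8,0],"rotation":[0,0,0]},
  {"fingers":0,"slide":[2.7,1.8,0],"rotation":[0,0,0]},
  {"fingers":0,"slide":[0,0,0],"rotation":[0,0,0]},
])

```text
t: 3.18
ee_pos: [522.1, 29.8, 250.4]
tcp_rot: [-3.141, -0.001, 1.584]
ft_force: [0.2, 0.7, 0.0]
grip_width: 0.1
```

play_rows([
  {"fingers":0,"slide":[-0.4,0.5,1.4],"rotation":[0,0,0]},
  {"fingers":0,"slide":[-0.4,0.5,1.4],"rotation":[0,0,0]},
  {"fingers":0,"slide":[-0.4,0.4,1.4],"rotation":[0,0,0]},
  {"fingers":0,"slide":[0,0,1.0],"rotation":[0,0,0]},
  {"fingers":0,"slide":[0,0,0],"rotation":[0,0,0]},
])

```text
t: 3.6
ee_pos: [533.6, 13.6, 196.6]
tcp_rot: [-3.137, -0.0, 1.581]
ft_force: [-0.6, -0.2, 0.2]
grip_width: 0.0
```

Run:
```python
from h import *
s=monitor.get_state(); print(s["ee_pos"],s["ft_force"])
c=camera("wrist"); o=camera("scene")
print(proj(c,[[537.2,20.5,174.1],list(s["ee_pos"])],s))
a=c["pixels"]; b=cv2.resize(o["pixels"][180:360,180:400],(400,327))
im=np.zeros((480,800,3),np.uint8); im[:300,:400]=cv2.resize(a,(400,300)); im[:327,400:]=b
cv2.imwrite("pics/w1.png",im[:330,:,::-1])
```

```text
[533.62781888  13.60558215 196.63290927] [-0.55961986 -0.18420945  0.17801749]
[[324.54872614 277.93636354]
 [316.97667572 311.61681565]]
```

View pics/w1.png

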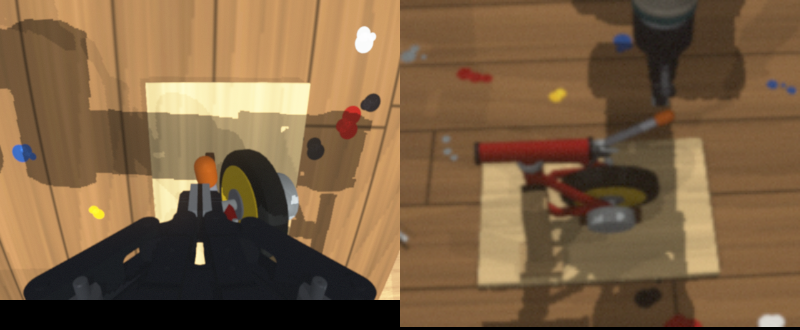

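The foot shows at about (330,269) full-scale in the wrist view, where (324,278) was predicted. That puts it within about 4 mm, slightly further +x/+y. I'll correct for this and press.

play_rows([
  {"fingers":0,"slide":[0.3,0.2,0.4],"rotation":[0,0,0]},
  {"fingers":0,"slide":[0.3,0.2,0.4],"rotation":[0,0,0]},
  {"fingers":0,"slide":[0,0,0.25],"rotation":[0,0,0]},
  {"fingers":0,"slide":[0,-0.08,0.25],"rotation":[0,0,0]},
  {"fingers":0,"slide":[0,-0.08,0.25],"rotation":[0,0,0]},
  {"fingers":0,"slide":[0,-0.08,0.25],"rotation":[0,0,0]},
  {"fingers":0,"slide":[0,-0.08,0.25],"rotation":[0,0,0]},
  {"fingers":0,"slide":[0,-0.08,0.25],"rotation":[0,0,0]},
  {"fingers":0,"slide":[0,-0.08,0.25],"rotation":[0,0,0]},
  {"fingers":0,"slide":[0,-0.08,0.25],"rotation":[0,0,0]},
])

```text
t: 4.53
ee_pos: [533.2, 20.0, 171.4]
tcp_rot: [3.141, -0.0, 1.583]
ft_force: [0.4, 1.8, 4.0]
grip_width: -0.1
```

Run:
```python
from h import *
s=monitor.get_state(); print(s["ee_pos"],s["ft_force"])
c=camera("wrist"); o=camera("scene")
im=np.zeros((480,800,3),np.uint8); im[:300,:400]=cv2.resize(c["pixels"],(400,300)); im[:327,400:]=cv2.resize(o["pixels"][180:360,180:400],(400,327))
cv2.imwrite("pics/w2.png",im[:330,:,::-1])
```

```text
[533.15625082  20.0117052  171.40831359] [0.36340626 1.84041489 3.96244877]
```

There is about 4 N of contact, as expected. I'll keep going along the arc.

play_rows([
  {"fingers":0,"slide":[-0.01,-0.08,0.25],"rotation":[0,0,0]},
  {"fingers":0,"slide":[-0.01,-0.08,0.25],"rotation":[0,0,0]},
  {"fingers":0,"slide":[-0.01,-0.08,0.25],"rotation":[0,0,0]},
  {"fingers":0,"slide":[-0.02,-0.08,0.25],"rotation":[0,0,0]},
  {"fingers":0,"slide":[-0.02,-0.08,0.25],"rotation":[0,0,0]},
  {"fingers":0,"slide":[-0.02,-0.08,0.25],"rotation":[0,0,0]},
  {"fingers":0,"slide":[-0.02,-0.08,0.25],"rotation":[0,0,0]},
  {"fingers":0,"slide":[-0.03,-0.08,0.25],"rotation":[0,0,0]},
  {"fingers":0,"slide":[-0.03,-0.08,0.25],"rotation":[0,0,0]},
  {"fingers":0,"slide":[-0.03,-0.08,0.25],"rotation":[0,0,0]},
])

```text
t: 5.47
ee_pos: [525.0, 17.7, 146.0]
tcp_rot: [-3.141, 0.0, 1.583]
ft_force: [-0.2, 0.9, 1.5]
grip_width: -0.2
```

play_rows([
  {"fingers":0,"slide":[-0.04,-0.08,0.25],"rotation":[0,0,0]},
  {"fingers":0,"slide":[-0.04,-0.08,0.25],"rotation":[0,0,0]},
  {"fingers":0,"slide":[-0.04,-0.08,0.25],"rotation":[0,0,0]},
  {"fingers":0,"slide":[-0.05,-0.08,0.25],"rotation":[0,0,0]},
  {"fingers":0,"slide":[-0.05,-0.08,0.25],"rotation":[0,0,0]},
  {"fingers":0,"slide":[-0.05,-0.08,0.25],"rotation":[0,0,0]},
  {"fingers":0,"slide":[-0.05,-0.08,0.25],"rotation":[0,0,0]},
  {"fingers":0,"slide":[-0.06,-0.08,0.25],"rotation":[0,0,0]},
  {"fingers":0,"slide":[-0.06,-0.08,0.25],"rotation":[0,0,0]},
  {"fingers":0,"slide":[-0.06,-0.08,0.25],"rotation":[0,0,0]},
])

```text
t: 6.3
ee_pos: [517.0, 12.5, 121.0]
tcp_rot: [-3.141, 0.0, 1.583]
ft_force: [-0.2, -1.4, -0.0]
grip_width: 0.1
```

play_rows([
  {"fingers":0,"slide":[-0.05,-0.08,0.25],"rotation":[0,0,0]},
  {"fingers":0,"slide":[-0.05,-0.08,0.25],"rotation":[0,0,0]},
  {"fingers":0,"slide":[-0.05,-0.08,0.25],"rotation":[0,0,0]},
  {"fingers":0,"slide":[-0.05,-0.08,0.25],"rotation":[0,0,0]},
  {"fingers":0,"slide":[-0.05,-0.08,0.25],"rotation":[0,0,0]},
  {"fingers":0,"slide":[-0.05,-0.08,0.25],"rotation":[0,0,0]},
  {"fingers":0,"slide":[0,0,0],"rotation":[0,0,0]},
])

```text
t: 6.88
ee_pos: [512.0, 9.6, 105.6]
tcp_rot: [-3.14, 0.0, 1.583]
ft_force: [-1.2, -0.6, -0.5]
grip_width: 0.1
```

Run:
```python
from h import *
s=monitor.get_state(); print(s["ee_pos"],s["ft_force"])
c=camera("wrist"); o=camera("scene")
im=np.zeros((480,800,3),np.uint8); im[:300,:400]=cv2.resize(c["pixels"],(400,300)); im[:327,400:]=cv2.resize(o["pixels"][180:360,180:400],(400,327))
cv2.imwrite("pics/w3.png",im[:330,:,::-1])
```

```text
[511.98131937   9.55057898 105.58815175] [-1.23534809 -0.64334826 -0.45765461]
```

View pics/w3.png

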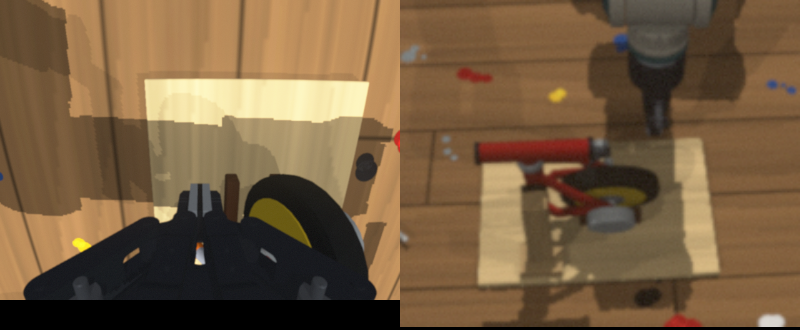

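Force has gone to zero and the foot is no longer ahead of the fingers. I'll retreat upwards and check the kickstand while moving over to the tube.

play_rows([
  {"fingers":0,"slide":[0.5,0,-1],"rotation":[0,0,0]},
  {"fingers":0,"slide":[0.5,0,-2],"rotation":[0,0,0]},
  {"fingers":0,"slide":[0,0,-3.1],"rotation":[0,0,0]},
  {"fingers":0,"slide":[0,0,-3.1],"rotation":[0,0,0]},
  {"fingers":0,"slide":[0,0,-3.1],"rotation":[0,0,0]},
  {"fingers":0,"slide":[0,0,-3.1],"rotation":[0,0,0]},
  {"fingers":0,"slide":[0,0,-3.1],"rotation":[0,0,0]},
  {"fingers":0,"slide":[0,0,-3.1],"rotation":[0,0,0]},
  {"fingers":0,"slide":[0,0,0],"rotation":[0,0,0]},
])

```text
t: 7.73
ee_pos: [513.4, 20.0, 330.8]
tcp_rot: [3.129, 0.001, 1.583]
ft_force: [0.1, -0.8, 0.4]
grip_width: -0.2
```

Run:
```python
from m import *
s=monitor.get_state(); print(s["ee_pos"],s["ft_force"])
c=camera("wrist"); o=camera("scene"); t=camera("top")
f=lambda b,z,y:np.array([-b*1+0,y,z])
def W(p,l=.3):
    x,y,z=p; X=x*np.cos(l)+z*np.sin(l); Z=-x*np.sin(l)+z*np.cos(l)+20; q=.013
    return [574.6+X*np.cos(q)-y*np.sin(q),-62+X*np.sin(q)+y*np.cos(q),Z]
for th in(0,1.92):
    e=np.radians(15)-th; P=W((-80,-10+98*np.cos(e),110+98*np.sin(e))); print(th,np.round(P,1),[proj(k,P,s).round(0) for k in(c,o,t)])
print("tp",np.round(W((0,-70,240)),1),proj(c,W((0,-70,240)),s))
im=np.zeros((480,800,3),np.uint8); im[:300,:400]=cv2.resize(c["pixels"],(400,300)); im[:327,400:]=cv2.resize(t["pixels"][130:310,240:460],(400,327))
cv2.imwrite("pics/w4.png",im[:330,:,::-1])
```

```text
[513.36967961  20.00247153 330.77987389] [ 0.11764932 -0.80344786  0.42122548]
0 [537.1  22.2 173. ] [array([[343., 221.]]), array([[326., 243.]]), array([[310., 233.]])]
1.92 [502.1 -81.5  55.5] [array([[306., 276.]]), array([[286., 262.]]), array([[353., 248.]])]
tp [ 646.4 -131.1  249.3] [[473.15380515 422.44125448]]
```

View pics/w4.png

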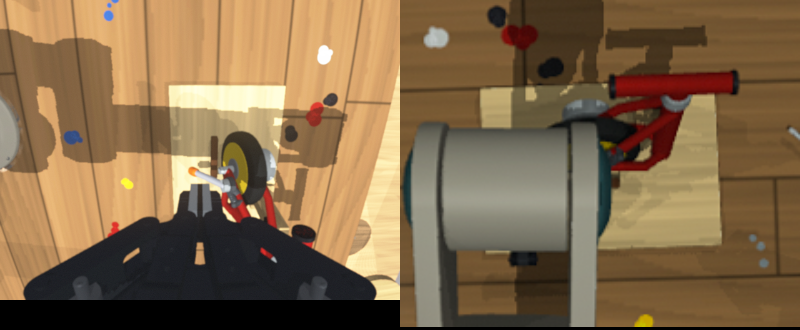

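In the wrist view the foot is at about (310,275), and fully down is predicted at (306,276). So it is fully down, and the frame still leans on the post. Next I'll go above the tube with the fingers open.

play_rows([
  {"fingers":100,"slide":[-2.14,1.87,0],"rotation":[0,0,0]},
  {"fingers":100,"slide":[-2.14,1.87,0],"rotation":[0,0,0]},
  {"fingers":100,"slide":[-2.14,1.87,0],"rotation":[0,0,0]},
  {"fingers":100,"slide":[-2.14,1.87,0],"rotation":[0,0,0]},
  {"fingers":100,"slide":[-2.14,1.87,0],"rotation":[0,0,0]},
  {"fingers":100,"slide":[-2.14,1.87,0],"rotation":[0,0,0]},
  {"fingers":100,"slide":[-2.14,1.87,0],"rotation":[0,0,0]},
  {"fingers":100,"slide":[0,0,0],"rotation":[0,0,0]},
  {"fingers":100,"slide":[0,0,0],"rotation":[0,0,0]},
  {"fingers":100,"slide":[0,0,0],"rotation":[0,0,0]},
  {"fingers":100,"slide":[0,0,0],"rotation":[0,0,0]},
])

```text
t: 8.8
ee_pos: [644.6, -127.6, 322.6]
tcp_rot: [3.141, -0.0, 1.584]
ft_force: [-0.4, -0.0, 0.5]
grip_width: 85.4
```

Run:
```python
from m import *
s=monitor.get_state(); print(s["ee_pos"],s["tcp_rot"],s["grip_width"])
c=camera("wrist"); print(proj(c,[[646.4,-131,249.3],[646,-95,249.3]],s))
cv2.imwrite("pics/w5.png",c["pixels"][:,:,::-1])
```

```text
[ 644.57405475 -127.63512844  322.63583466] [ 3.14147225e+00 -3.87088165e-05  1.58386087e+00] 85.4121421568126
[[320.40633878 261.04037115]
 [320.538332   207.22183445]]
```

View pics/w5.png

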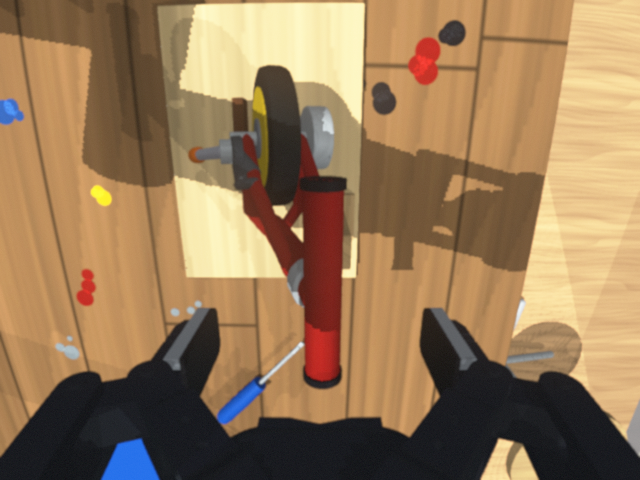

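The tube is centred between the open fingers (col 322, predicted 320), and the seat-tube clamp at rows 260–300 is in front of the grasp spot. I'll descend and close.

play_rows([
  {"fingers":100,"slide":[0.2,0.1,1.5],"rotation":[0,0,0]},
  {"fingers":100,"slide":[0.2,0.1,1.5],"rotation":[0,0,0]},
  {"fingers":100,"slide":[0,0,1.5],"rotation":[0,0,0]},
  {"fingers":100,"slide":[0,0,1.5],"rotation":[0,0,0]},
  {"fingers":100,"slide":[0,0,1.5],"rotation":[0,0,0]},
  {"fingers":100,"slide":[0,0,1.2],"rotation":[0,0,0]},
  {"fingers":100,"slide":[0,0,0.6],"rotation":[0,0,0]},
  {"fingers":100,"slide":[0,0,0],"rotation":[0,0,0]},
  {"fingers":100,"slide":[0,0,0],"rotation":[0,0,0]},
])

```text
t: 9.6
ee_pos: [646.9, -124.3, 230.0]
tcp_rot: [3.141, 0.0, 1.583]
ft_force: [0.4, -0.2, 0.1]
grip_width: 85.1
```

play_rows([
  {"fingers":70,"slide":[0,0,0],"rotation":[0,0,0]},
  {"fingers":60,"slide":[0,0,0],"rotation":[0,0,0]},
  {"fingers":50,"slide":[0,0,0],"rotation":[0,0,0]},
  {"fingers":45,"slide":[0,0,0],"rotation":[0,0,0]},
  {"fingers":40,"slide":[0,0,0],"rotation":[0,0,0]},
  {"fingers":35,"slide":[0,0,0],"rotation":[0,0,0]},
  {"fingers":30,"slide":[0,0,0],"rotation":[0,0,0]},
  {"fingers":20,"slide":[0,0,0],"rotation":[0,0,0]},
  {"fingers":10,"slide":[0,0,0],"rotation":[0,0,0]},
  {"fingers":0,"slide":[0,0,0],"rotation":[0,0,0]},
  {"fingers":0,"slide":[0,0,0],"rotation":[0,0,0]},
  {"fingers":0,"slide":[0,0,0],"rotation":[0,0,0]},
], force=60)

```text
t: 10.6
ee_pos: [646.5, -124.6, 229.6]
tcp_rot: [-3.141, 0.0, 1.583]
ft_force: [-5.8, 0.0, 3.2]
grip_width: 24.5
```

Gripped: 24.5 mm opening on the 26 mm bar, low side force. I'll lift along the arc about the bike's axis, at −0.86° per row with matching slides.

play_rows([
  {"fingers":0,"slide":[0,-0.158,-0.052],"rotation":[-0.43,0,0]},
  {"fingers":0,"slide":[0,-0.158,-0.052],"rotation":[-0.43,0,0]},
  {"fingers":0,"slide":[0,-0.315,-0.104],"rotation":[-0.86,0,0]},
  {"fingers":0,"slide":[0,-0.315,-0.104],"rotation":[-0.86,0,0]},
  {"fingers":0,"slide":[0,-0.315,-0.104],"rotation":[-0.86,0,0]},
  {"fingers":0,"slide":[0,-0.315,-0.104],"rotation":[-0.86,0,0]},
  {"fingers":0,"slide":[0,-0.315,-0.104],"rotation":[-0.86,0,0]},
  {"fingers":0,"slide":[0,-0.315,-0.104],"rotation":[-0.86,0,0]},
  {"fingers":0,"slide":[0,-0.315,-0.104],"rotation":[-0.86,0,0]},
  {"fingers":0,"slide":[0,-0.315,-0.104],"rotation":[-0.86,0,0]},
], force=80)

```text
t: 11.43
ee_pos: [618.0, -124.9, 237.3]
tcp_rot: [3.004, 0.0, 1.583]
ft_force: [2.3, -0.6, 2.2]
grip_width: 24.1
```

play_rows([
  {"fingers":0,"slide":[0,-0.315,-0.104],"rotation":[-0.86,0,0]},
  {"fingers":0,"slide":[0,-0.315,-0.104],"rotation":[-0.86,0,0]},
  {"fingers":0,"slide":[0,-0.315,-0.104],"rotation":[-0.86,0,0]},
  {"fingers":0,"slide":[0,-0.315,-0.104],"rotation":[-0.86,0,0]},
  {"fingers":0,"slide":[0,-0.315,-0.104],"rotation":[-0.86,0,0]},
  {"fingers":0,"slide":[0,-0.315,-0.104],"rotation":[-0.86,0,0]},
  {"fingers":0,"slide":[0,-0.315,-0.104],"rotation":[-0.86,0,0]},
  {"fingers":0,"slide":[0,-0.315,-0.104],"rotation":[-0.86,0,0]},
  {"fingers":0,"slide":[0,-0.158,-0.052],"rotation":[-0.43,0,0]},
  {"fingers":0,"slide":[0,-0.158,-0.052],"rotation":[-0.43,0,0]},
  {"fingers":0,"slide":[0,-0.158,-0.052],"rotation":[-0.43,0,0]},
  {"fingers":0,"slide":[0,-0.158,-0.052],"rotation":[-0.43,0,0]},
  {"fingers":0,"slide":[0,0,0],"rotation":[0,0,0]},
  {"fingers":0,"slide":[0,0,0],"rotation":[0,0,0]},
])

```text
t: 12.6
ee_pos: [585.1, -125.4, 241.1]
tcp_rot: [2.856, 0.0, 1.583]
ft_force: [0.3, -0.5, 5.8]
grip_width: 24.0
```

Run:
```python
from m import *
s=monitor.get_state(); print(s["ee_pos"],s["tcp_rot"],s["ft_force"],s["wrist_torque"])
R=Ro.from_euler("xyz",s["tcp_rot"]).as_matrix(); g=s["ee_pos"]-19*R[:,2]; x0=574.6-.013*(g[1]+62); print("grasp",g,"lean",np.arctan2(g[0]-x0,g[2]-20))
t=camera("top"); o=camera("scene")
for l in(0,.02,.3): # predicted front collar end & foot
    f=lambda x,y,z:[574.6+x*np.cos(l)+z*np.sin(l)-.013*y,-62+y+.013*(x*np.cos(l)+z*np.sin(l)),20-x*np.sin(l)+z*np.cos(l)]
    print(l,proj(o,[f(0,-150,240),f(-80,-27,12.4)]).round(1).tolist(),proj(t,[f(0,-150,240),f(-80,-27,12.4)]).round(1).tolist())
im=np.zeros((327,800,3),np.uint8); im[:,:400]=cv2.resize(o["pixels"][180:360,180:400],(400,327)); im[:,400:]=cv2.resize(t["pixels"][130:310,240:460],(400,327))
cv2.imwrite("pics/u1.png",im[:,:,::-1])
```

```text
[ 585.12248076 -125.36013106  241.14142697] [2.85556122e+00 2.83265579e-04 1.58289211e+00] [ 0.27768403 -0.52865408  5.7833348 ] [-0.00535303  0.06653231 -0.01242922]
grasp [ 579.76201505 -125.41980952  259.36947804] lean 0.018118779773996497
0 [[227.2, 236.3], [282.6, 265.1]] [[422.0, 208.2], [355.8, 251.1]]
0.02 [[227.1, 237.9], [282.6, 264.9]] [[421.9, 205.9], [355.9, 251.0]]
0.3 [[226.6, 263.8], [282.4, 262.2]] [[419.2, 174.9], [356.4, 248.1]]
```

View pics/u1.png

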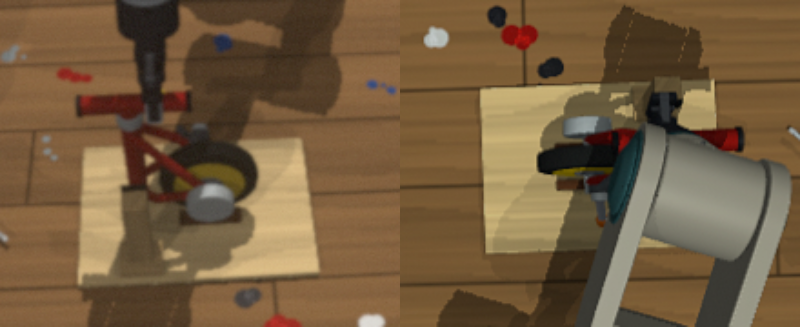

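The front collar is at scene (224,238) and top (428,206). Both match a lean of about 0.02 rad, and the arm's own pose says 0.018. One last small step of −0.8°, then settle.

play_rows([
  {"fingers":0,"slide":[0,-0.073,-0.024],"rotation":[-0.2,0,0]},
  {"fingers":0,"slide":[0,-0.073,-0.024],"rotation":[-0.2,0,0]},
  {"fingers":0,"slide":[0,-0.073,-0.024],"rotation":[-0.2,0,0]},
  {"fingers":0,"slide":[0,-0.073,-0.024],"rotation":[-0.2,0,0]},
  {"fingers":0,"slide":[0,0,0],"rotation":[0,0,0]},
  {"fingers":0,"slide":[0,0,0],"rotation":[0,0,0]},
  {"fingers":0,"slide":[0,0,0],"rotation":[0,0,0]},
  {"fingers":0,"slide":[0,0,0],"rotation":[0,0,0]},
  {"fingers":0,"slide":[0,0,0],"rotation":[0,0,0]},
  {"fingers":0,"slide":[0,0,0],"rotation":[0,0,0]},
  {"fingers":0,"slide":[0,0,0],"rotation":[0,0,0]},
  {"fingers":0,"slide":[0,0,0],"rotation":[0,0,0]},
])

```text
t: 13.7
ee_pos: [582.2, -125.4, 241.2]
tcp_rot: [2.842, 0.0, 1.583]
ft_force: [-0.1, -1.5, 5.8]
grip_width: 24.0
```

Run:
```python
from m import *
s=monitor.get_state(); print(s["ee_pos"],s["tcp_rot"],s["ft_force"],s["grip_width"],np.abs(s["joint_vel"]).max())
R=Ro.from_euler("xyz",s["tcp_rot"]).as_matrix(); g=s["ee_pos"]-19*R[:,2]; x0=574.6-.013*(g[1]+62); print("grasp",g,"lean",np.arctan2(g[0]-x0,g[2]-20))
c=camera("wrist"); t=camera("top"); o=camera("scene")
for l in(0,.02):
    f=lambda x,y,z:[574.6+x*np.cos(l)+z*np.sin(l)-.013*y,-62+y+.013*(x*np.cos(l)+z*np.sin(l)),20-x*np.sin(l)+z*np.cos(l)]
    print(l,proj(c,[f(-80,-27,12.4),f(0,-30,240),f(0,0,132)],s).round(1).tolist())
im=np.zeros((360,800,3),np.uint8); im[:,:480]=cv2.resize(c["pixels"],(480,360)); im[:262,480:]=cv2.resize(o["pixels"][180:360,180:400],(320,262))
cv2.imwrite("pics/u2.png",im[:,:,::-1])
```

```text
[ 582.18963326 -125.37486318  241.23282927] [2.84167069e+00 2.87625965e-04 1.58298423e+00] [-0.11336222 -1.45356526  5.79862617] 24.039015429101372 0.001219906757371765
grasp [ 576.57651908 -125.43805733  259.38465991] lean 0.00481156747805686
0 [[158.6, 180.1], [313.8, 258.6], [265.2, 155.8]]
0.02 [[158.7, 180.3], [326.1, 257.2], [269.3, 155.7]]
```

View pics/u2.png

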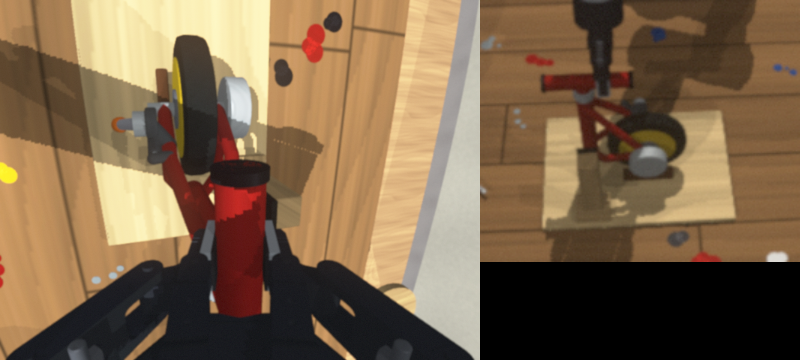

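```bash
python3 -c "
from bench import robot
print(robot.finish_job())"
```

```text
the job is handed in; nothing more can be done
None
```

I pressed the kickstand down while the bike still leaned on the post. I then took the top tube, swung the frame upright about its own axis and handed the job in at about 14 s, still gripping it.

**Last checks:**
- **Kickstand:** right after the press, the foot was about 4 px from the predicted fully-down position in the wrist view.
- **Lean:** it came out at about 0.005 rad from the grip position and about 0.000 from the tool's rotation. The final picture suggested about 0.01. All three are on the post side or level, so nothing shows it past upright.
- **Stillness:** joint speeds were about 0.001 rad/s, with the fingers at 24 mm on the 26 mm tube.
- **Bystanders:** the wood block, screwdriver and glue bottle were not touched as far as I know. I did not measure their positions afterwards.

**Disagreements:**
- In the final wrist view the foot sat about 15 px off its predicted row, though its column matched. I put this down to my estimate of the bike's position along its own length being a few millimetres off, not to the leg having moved.
- A steady vertical force of about 6 N remained at the wrist. I did not find its cause.

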